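Feel the end float of an oven fan shaft and centre it

TASK

Check the end float of the oven fan shaft by its brass hub: push the shaft gently in until you feel it come firmly against its inner stop, then pull it out until it is firmly against its outer stop, each time leaning on the stop for a moment and never forcing it. Then leave the shaft standing in the middle of that float, to within 2 mm, let go of it, and do not disturb the things around it.

Things in the scene. Friction and masses are not known exactly. Their poses are not given: they have to be found in the camera images.
- unit: Oven fan unit, fixed on the worktop: base plate 200 x 130 x 12 mm and on it a red bearing housing (level cylinder 70 mm in diameter, 90 mm long, centred over the origin; top 135 mm above the worktop). Origin: centre of the plate's underside. x axis: the shaft's direction, level; -x points to the brass hub (roughly to the robot), +x to the fan wheel. z is up; the shaft is at z = 100 mm.
- hub (a point): Middle of the brass hub, on the shaft's axis, 100 mm above the worktop; axes parallel to the unit's. The hub is a cylinder along the shaft, 30 mm in diameter, 40 mm long, with free air below and beside it; take it from above, fingers closing across the shaft. It stays 15 mm or more clear of the housing's face. A dark nut, 18 mm wide, ends the shaft beyond it.
- tin: Empty open loaf tin of dark steel, 110 x 200 mm and 90 mm high, loose on the worktop beside the unit. Origin: centre of its underside. Leave alone.
- can: White and blue grease can, 56 mm in diameter, 130 mm high, standing loose on the worktop. Origin: centre of its underside. Leave alone.
- driver: Screwdriver with a yellow handle lying on the worktop along its x axis. Leave alone.
- shaft: The shaft with hub and fan wheel (145 mm in diameter), one rigid piece of 0.6 kg that only slides along the unit's x axis: +x is in, -x is out. Drags with about 2 N all along and stays where it is left. Origin: on the axis, 105 mm in (+x) from the hub's middle. From stop to stop it travels 12 to 22 mm, differently each time.
- face (a point): Centre of the housing's hub-side face, 45 mm to -x of the unit's centre, 100 mm up. The two stops are hidden inside the housing; the middle of the float lies up to 8 mm either way, so only feel tells. Both are equally firm, springy, giving about 2 mm at 8 N. Firmly against a stop: 6 to 10 N at the hand for half a second. More than 20 N on a stop damages the bearing.

How it is judged:
By the outcome, as a careful person would: the job done as asked, in the order asked, and still so for the second after the job is handed in, with the robot touching nothing.
It also fails if it takes over 56 s, if anything falls off the work surface, if the arm or the gripper's body presses on something with over 40 N, if the wrist force passes 120 N, or if a joint passes its speed limit or range.

ROBOT

A 6-joint arm with a two-finger parallel gripper is mounted at the origin on the work surface. World frame = base frame: x ahead of the robot, y to its left, z up, the work surface at z = 0. Lengths are in m, angles in rad, forces in N, time in s.
With the tool pointing down it reaches from about 0.3 to 0.775 m from the base axis. Payload 14.6 kg.
Tool frame: the origin (TCP) lies at the very end of the fingers, on their centre line; the grasp point (between the pads) lies 19 mm behind it (ctrl.hold_point_z is the z of the grasp point in the tool frame, in m); z points along the fingers, y is the direction in which the jaws open and shut (so a half turn about z gives the same grasp; the last joint's range is limited). The gripper opens to 94 mm and grips with 3 to 60 N. Pads are 16 mm wide; open, the fingers measure 119 mm over their backs; the gripper's body (75 mm by 177 mm) begins 78 mm behind the grasp point.
Start: joints at [1.069, 0.3, 1.521, -0, 1.321, -0.067], TCP at [0.232, 0.499, 0.179] pointing down, gripper open.
Joint ranges: [-3.03, 3.03], [-0.79, 2.21], [0.23, 2.52], [-1.04, 4.18], [0, 3.07], [-2.55, 2.55]. Speed limits (rad/s): [2.22, 2.22, 2.57, 3.14, 3.14, 3.14].

INTERFACE

Orientations are given as [roll, pitch, yaw] about the fixed x, y, z axes, in that order (R = Rz(yaw) Ry(pitch) Rx(roll)).
In Python, from station import ctrl, cams, hand_in gives the robot as it stands.
- The arm moves only by the tool servo_tool, never from a script. Its argument "rows" is a list of rows, each a list of 7 numbers: the shift along the world's x, y, z in m, then the turn, a rotation vector about the world's x, y, z in rad, then the gripper command: -1 is shut, 1 is fully open, values between are in proportion. A call has exactly 8 rows; each row is the pose to reach, as a shift and turn from the pose measured when the call began; what a row does not reach only later rows make up. A row lasts 1/12 s, in which the tool goes at most 41.7 mm and 7.16 degrees, less where a joint would pass 70% of its speed; a pose out of reach is approached as far as the arm can. A call with a gripper value outside its range is refused whole. The fingers move at their own pace and stop on an object; "newtons" is the grip in N (left out, the last holds). Time passes only in rows, so rows that repeat a pose let the fingers close, or fill a call up. It gives the time, the measured TCP pose, the force and the opening at its end, in the units of the state.
- ctrl.get_obs(): the state, without advancing time (a new reading comes with each control period).
- cams.camera(name): name is "side" or "top" or "wrist"; returns a dict with "image" (480x640x3 uint8, red, green, blue), "depth" (480x640 float32, m along the optical axis (not along the pixel's ray), 0 where there is no reading), "fx", "fy", "cx", "cy" (pixels), "rvec" (rotation vector, rad) and "tvec" (3), from world to camera coordinates, as OpenCV has them; the wrist camera has in their place "hand_eye" (4x4, takes a point from camera to tool coordinates, whose origin is the TCP and whose axes are the flange's). Camera axes: x right, y down, z forward; pixel columns grow to the right and rows downward; lengths in m; the calibration is good to about 2 mm. A picture is of the moment at which its call begins: read the wrist's pose just before it.
- hand_in(): hands the job in, once; it reports no verdict.
Trained networks look in a picture, given as the dict that the camera call returned (one of the last four; its "shot" number tells which), for a name from the list of things; names that differ only in an ending like _2 or _b are one class to them, and where a whole thing is asked for, a point or a joint stands for the part that bears it (a point fixed in the world has none). Each returns a list of dicts, best first, with "p" (0 to 1); they miss things now and then, are a little off and sometimes report something else, mostly with a low value. They report only what shows in the picture. A call takes as long as a camera call.
- cams.spot_in(picture, name): "box" ([left, top, right, bottom] as shares, 0 to 1, of the picture: columns of its width, rows of its height, round what is visible of it).
- cams.place_of(picture, name): "at" ([column, row] as shares, 0 to 1, of the picture: columns of its width, rows of its height: a listed point, or the origin of a listed thing).
The state is a dict: "time_s": time; "qpos": joint angles; "joint_vel": joint speeds; "tau": joint torques, N m; "ee_pos": TCP position; "eef_rot": TCP orientation; "force": force on the tool from outside, world axes, zero at the start; "moment": the same for the moment, N m; "grip_width": finger opening in m.
Only numpy, scipy, OpenCV 4.12 (cv2) and the standard library are available. Lean on these libraries where they do the work, as an engineer would, in place of code of your own. Each camera call takes 0.05 s, during which the arm holds its last target.

## Working session

There is one attempt and no reset: what is moved stays moved. The work goes in short steps, Python scripts to look and compute and a tool call to move; the robot and the scene stay as the last step left them, time stands still between calls to the robot, and variables do not carry over. Pictures are saved under pics/ and viewed, and the job is handed in when it is done.

Besides the shell and the picture viewer there is one more tool, called after "Call:" by a JSON object that holds its "api" and its "payload". servo_tool: Moves the arm, as the interface text tells. Its arguments: {"type":"object","properties":{"rows":{"type":"array"},"newtons":{"type":"number"}},"required":["rows"]}

```bash
mkdir -p pics; ls; cat > h.py <<'E'
import numpy as np, cv2
from station import ctrl, cams, hand_in
def world(p,u,v,z=None,d=None):
    R=cv2.Rodrigues(np.array(p["rvec"],float))[0]; t=np.array(p["tvec"],float).ravel()
    r=np.array([(u-p["cx"])/p["fx"],(v-p["cy"])/p["fy"],1.0])
    c=-R.T@t; w=R.T@r
    if d is None: d=(z-c[2])/w[2]
    return c+w*d
def save(p,n): cv2.imwrite("pics/"+n,cv2.cvtColor(p["image"],cv2.COLOR_RGB2BGR))
E
python3 - <<'E'
from h import *
o=ctrl.get_obs(); print(o["time_s"],o["ee_pos"],o["eef_rot"],o["force"],o["grip_width"],ctrl.hold_point_z)
Z=dict(unit=0,hub=.1,face=.1,shaft=.1,tin=0,can=0,driver=0.01)
for c in ("top","side"):
    p=cams.camera(c); save(p,c+"0.png")
    for n in Z:
        for r in cams.place_of(p,n)[:1]:
            u,v=r["at"][0]*640,r["at"][1]*480
            print(c,n,round(r["p"],2),np.round([u,v]),np.round(world(p,u,v,z=Z[n]),4))
E
```

```text
pics
0.0 [0.23152855 0.49854212 0.17835938] [-3.14035699e+00 -5.44132258e-05  2.70680552e+00] [0.79738973 0.21912302 1.12522904] 0.09378857867374743 -0.0188
top unit 0.76 [343. 242.] [0.6425 0.0459 0.    ]
top hub 0.71 [366. 287.] [0.549  0.0141 0.1   ]
top face 0.84 [355. 257.] [0.6018 0.031  0.1   ]
top tin 0.96 [225. 282.] [0.5651 0.2752 0.    ]
top can 0.55 [427. 196.] [ 0.7354 -0.125   0.    ]
top driver 0.95 [461. 231.] [ 0.6608 -0.1867  0.01  ]
side unit 0.62 [336. 271.] [0.6457 0.0448 0.    ]
side hub 0.91 [312. 258.] [0.5454 0.0067 0.1   ]
side face 0.82 [325. 241.] [0.6039 0.0355 0.1   ]
side shaft 0.65 [428. 289.] [ 0.6367 -0.193   0.1   ]
side tin 0.58 [246. 240.] [0.5645 0.2794 0.    ]
side can 0.72 [426. 290.] [ 0.7443 -0.1219  0.    ]
side driver 0.9 [428. 326.] [ 0.652  -0.1973  0.01  ]
```

View pics/top0.png

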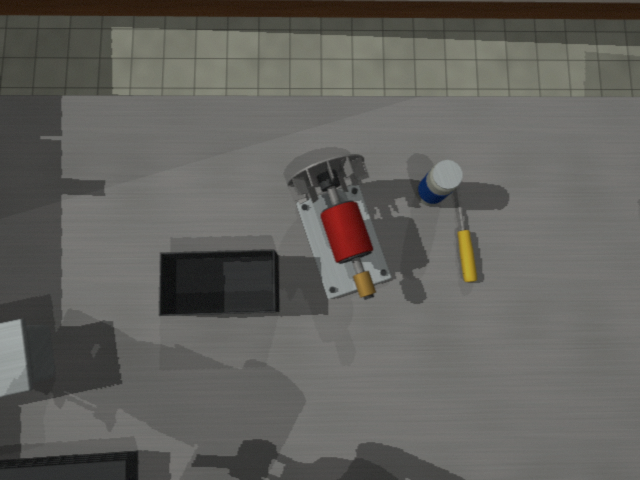

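View pics/side0.png

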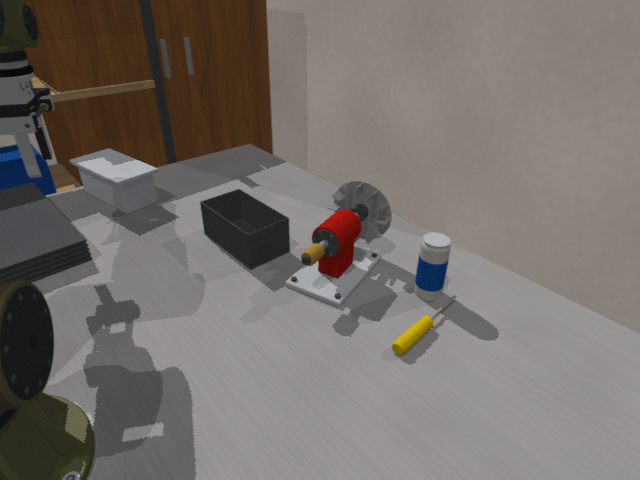

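The top picture shows the red housing near (346,232) and the brass hub near (365,284), with the tin to the left and the can and driver to the right. I'll measure the axis from colour and depth.

```bash
cat >> h.py <<'E'
def cloud(p,m):
    v,u=np.nonzero(m&(p["depth"]>0)); d=p["depth"][v,u]
    R=cv2.Rodrigues(np.array(p["rvec"],float))[0]; t=np.array(p["tvec"],float).ravel()
    X=np.stack([(u-p["cx"])/p["fx"]*d,(v-p["cy"])/p["fy"]*d,d],1)
    return (X-t)@R
def masks(p):
    h=cv2.cvtColor(p["image"],cv2.COLOR_RGB2HSV).astype(int); H,S,V=h[...,0],h[...,1],h[...,2]
    return dict(red=((H<5)|(H>174))&(S>150)&(V>60), brass=(H>10)&(H<22)&(S>100)&(V>70))
E
python3 - <<'E'
from h import *
for c in ("top","side"):
    p=cams.camera(c); mk=masks(p)
    for n,m in mk.items():
        b=np.zeros_like(m); b[200:310,290:400]=1; m=m&b
        P=cloud(p,m); print(c,n,len(P))
        for nm in range(1):
            print(np.round(np.percentile(P,[0,5,50,95,100],axis=0),4).tolist())
        if n=="red": P=P[P[:,2]>.07 if c=="side" else P[:,2]>.1]
        q=P[:,:2]-P[:,:2].mean(0); w=np.linalg.svd(q,full_matrices=0)[2][0]; w*=np.sign(w[0])
        print("mean",P.mean(0).round(4),"yaw",np.arctan2(w[1],w[0]).round(4), "along",np.round([(q@w).min(),(q@w).max()],4))
    # plate
    h=cv2.cvtColor(p["image"],cv2.COLOR_RGB2HSV).astype(int)
    P=cloud(p,np.ones(p["depth"].shape,bool)); s=(abs(P[:,2]-.012)<.004)&(np.hypot(P[:,0]-.64,P[:,1]-.045)<.14)
    Q=P[s]; r=cv2.minAreaRect(Q[:,:2].astype(np.float32)*1000); print("plate",len(Q),r)
E
```

```text
top red 1978
[[0.5939, 0.0046, 0.1058], [0.6047, 0.0171, 0.1154], [0.6438, 0.05, 0.1303], [0.6832, 0.08, 0.1352], [0.6942, 0.0901, 0.1389]]
mean [0.6439 0.0492 0.1282] yaw 0.3129 along [-0.0441  0.0452]
top brass 364
[[0.5339, 0.0003, 0.104], [0.5372, 0.0046, 0.1062], [0.5541, 0.0182, 0.1126], [0.5713, 0.031, 0.1157], [0.5748, 0.0358, 0.1191]]
mean [0.5544 0.0181 0.1119] yaw 0.3151 along [-0.0201  0.02  ]
plate 3707 ((635.63916015625, 77.90975189208984), (199.57901000976562, 195.31842041015625), 18.019601821899414)
side red 1676
[[0.5926, -0.0011, 0.0117], [0.6065, 0.0051, 0.0212], [0.6325, 0.0244, 0.1059], [0.6817, 0.056, 0.134], [0.7304, 0.1407, 0.1355]]
mean [0.6429 0.0278 0.1193] yaw 0.3149 along [-0.0403  0.1181]
side brass 270
[[0.5313, -0.0038, -0.0013], [0.5348, -0.0012, 0.0941], [0.5511, 0.0084, 0.1095], [0.5728, 0.0243, 0.1147], [0.676, 0.1626, 0.1157]]
mean [0.5534 0.0114 0.1062] yaw 0.8442 along [-0.0202  0.1944]
plate 2219 ((631.700439453125, 80.357666015625), (201.72872924804688, 206.3282012939453), 18.751361846923828)
```

Call:
{"api": "servo_tool", "payload": {"rows": [[0.022, -0.033, 0.01, 0, 0, 0.09, 1], [0.044, -0.066, 0.02, 0, 0, 0.18, 1], [0.066, -0.099, 0.03, 0, 0, 0.27, 1], [0.088, -0.132, 0.04, 0, 0, 0.36, 1], [0.11, -0.165, 0.05, 0, 0, 0.45, 1], [0.132, -0.198, 0.05, 0, 0, 0.54, 1], [0.154, -0.231, 0.05, 0, 0, 0.64, 1], [0.176, -0.264, 0.05, 0, 0, 0.749, 1]]}}

```text
time_s: 1.57
ee_pos: [0.4072, 0.2349, 0.2294]
eef_rot: [3.141, 0.001, -2.829]
force: [0.9, 0.5, 0.5]
grip_width: 0.0937
```

Call:
{"api": "servo_tool", "payload": {"rows": [[0.022, -0.033, 0, 0, 0, 0, 1], [0.044, -0.066, 0, 0, 0, 0, 1], [0.066, -0.099, 0, 0, 0, 0, 1], [0.088, -0.132, 0, 0, 0, 0, 1], [0.11, -0.165, 0, 0, 0, 0, 1], [0.132, -0.198, 0, 0, 0, 0, 1], [0.147, -0.217, 0, 0, 0, 0, 1], [0.147, -0.217, 0, 0, 0, 0, 1]]}}

```text
time_s: 2.23
ee_pos: [0.5559, 0.0143, 0.2286]
eef_rot: [-3.141, 0.0, -2.833]
force: [-1.0, -0.8, -1.1]
grip_width: 0.094
```

```bash
cat >> h.py <<'E'
from scipy.spatial.transform import Rotation as Ro
def wcloud(p,m,o):
    v,u=np.nonzero(m&(p["depth"]>0)); d=p["depth"][v,u]
    X=np.stack([(u-p["cx"])/p["fx"]*d,(v-p["cy"])/p["fy"]*d,d],1)
    H=np.array(p["hand_eye"]); X=X@H[:3,:3].T+H[:3,3]
    return Ro.from_euler("xyz",o["eef_rot"]).apply(X)+o["ee_pos"]
E
python3 - <<'E'
from h import *
o=ctrl.get_obs(); p=cams.camera("wrist"); save(p,"w1.png")
print(o["ee_pos"],o["eef_rot"],o["force"],o["joint_vel"])
for n,m in masks(p).items():
    P=wcloud(p,m,o); print(n,len(P)); 
    if len(P)<50: continue
    print(np.percentile(P,[5,50,95],axis=0).round(4).tolist())
    P=P[P[:,2]>.09]; q=P-P.mean(0); w=np.linalg.svd(q[:,:2],full_matrices=0)[2][0]; w*=np.sign(w[0])
    a=np.array([np.cos(.3142),np.sin(.3142)]); b=np.array([-a[1],a[0]])
    A=P[:,:2]@a; B=P[:,:2]@b
    print("yaw",np.arctan2(w[1],w[0]),"A",np.percentile(A,[1,99]),"B",np.percentile(B,[1,99]), "B of top",np.median(B[P[:,2]>np.percentile(P[:,2],85)]),P[:,2].max())
E
```

```text
[0.55585578 0.01432069 0.22860607] [-3.14142173e+00  6.89385880e-05 -2.83272631e+00] [-0.98218316 -0.79175038 -1.13991218] [ 0.07094629 -0.04555036  0.06213592  0.01276407 -0.00458717  0.06243829]
red 4883
[[0.6019, 0.0123, 0.1138], [0.6255, 0.0408, 0.1299], [0.651, 0.0716, 0.1345]]
yaw -1.3439227977879469 A [0.58462799 0.63769612] B [-0.18605983 -0.12123609] B of top -0.15462884882984518 0.1361982447215333
brass 2986
[[0.5148, -0.04, 0.1061], [0.5467, 0.0168, 0.1143], [0.571, 0.0539, 0.3735]]
yaw -1.3671781044649138 A [0.50175381 0.55260016] B [-0.20644344 -0.10856182] B of top -0.14206439038992066 0.3794491890850842
```

View pics/w1.png

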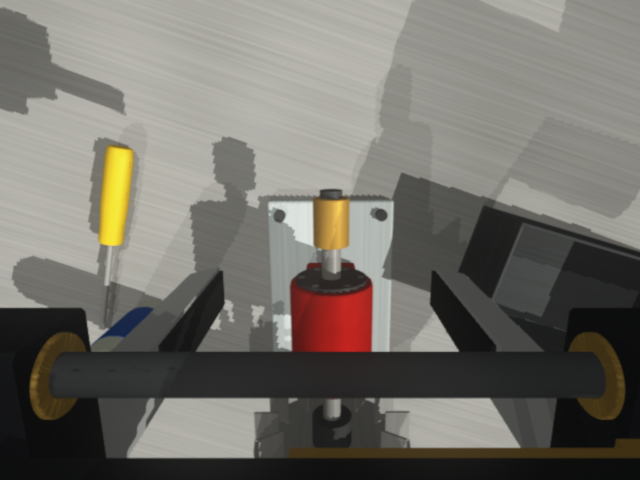

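Call:
{"api": "servo_tool", "payload": {"rows": [[-0.001, 0.003, -0.005, 0, 0, 0.005, 1], [-0.001, 0.0035, -0.015, 0, 0, 0.005, 1], [-0.001, 0.0035, -0.03, 0, 0, 0.005, 1], [-0.001, 0.0035, -0.045, 0, 0, 0.005, 1], [-0.001, 0.0035, -0.06, 0, 0, 0.005, 1], [-0.001, 0.0035, -0.075, 0, 0, 0.005, 1], [-0.001, 0.0035, -0.085, 0, 0, 0.005, 1], [-0.001, 0.0035, -0.085, 0, 0, 0.005, 1]]}}

```text
time_s: 2.95
ee_pos: [0.5524, 0.0206, 0.1413]
eef_rot: [3.14, -0.003, -2.826]
force: [-1.2, 0.4, -0.6]
grip_width: 0.0937
```

```bash
python3 - <<'E'
from h import *
o=ctrl.get_obs(); p=cams.camera("wrist"); save(p,"w2.png")
print(o["ee_pos"],o["eef_rot"],o["force"])
m=masks(p)["brass"].copy(); n,l,s,c=cv2.connectedComponentsWithStats(m.astype(np.uint8)); print([(s[i].tolist()) for i in range(1,n) if s[i][4]>100])
E
```

```text
[0.55243974 0.02060599 0.14129991] [ 3.14001373 -0.00332752 -2.82554998] [-1.21654597  0.42035423 -0.59723621]
[[296, 219, 48, 72, 3087], [30, 333, 38, 86, 722], [593, 347, 31, 72, 524], [289, 448, 171, 9, 391]]
```

View pics/w2.png

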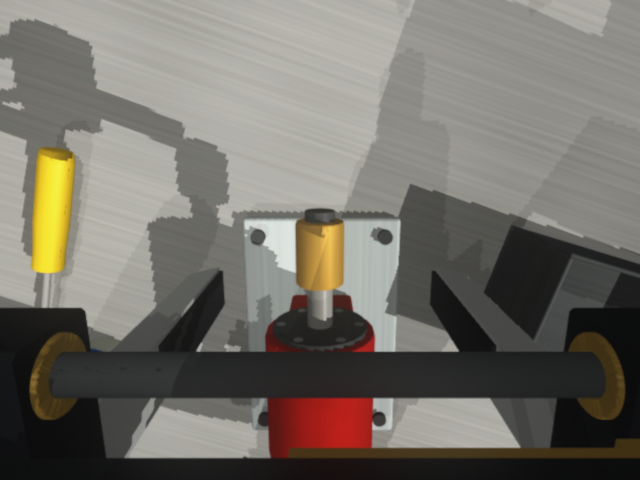

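```bash
cat >> h.py <<'E'
a=np.array([np.cos(.3142),np.sin(.3142)]); b=np.array([-a[1],a[0]])
def hubloc(o,p):
    m=masks(p)["brass"].astype(np.uint8); n,l,s,c=cv2.connectedComponentsWithStats(m)
    i=1+np.argmax(s[1:,4]); P=wcloud(p,l==i,o); P=P[P[:,2]<.13]
    A=P[:,:2]@a; B=P[:,:2]@b
    print("hub A",np.percentile(A,[1,99]).round(4),"B",np.percentile(B,[1,99]).round(4),"Btop",np.median(B[P[:,2]>np.percentile(P[:,2],85)]).round(4),"ztop",np.percentile(P[:,2],98).round(4))
    e=np.array(o["ee_pos"])[:2]; print("tcp A,B",(e@a).round(4),(e@b).round(4), o["ee_pos"],o["eef_rot"])
E
python3 - <<'E'
from h import *
o=ctrl.get_obs(); p=cams.camera("wrist"); hubloc(o,p)
E
```

```text
hub A [0.5144 0.5534] B [-0.1684 -0.141 ] Btop -0.1548 ztop 0.115
tcp A,B 0.5324 -0.1515 [0.55312625 0.02043078 0.14285408] [ 3.14059645e+00 -1.62445647e-03 -2.82581003e+00]
```

Call:
{"api": "servo_tool", "payload": {"rows": [[0.0024, -0.0027, 0, 0, 0, -0.002, 1], [0.0024, -0.0027, -0.01, 0, 0, -0.002, 1], [0.0024, -0.0027, -0.02, 0, 0, -0.002, 1], [0.0024, -0.0027, -0.03, 0, 0, -0.002, 1], [0.0024, -0.0027, -0.042, 0, 0, -0.002, 1], [0.0024, -0.0027, -0.053, 0, 0, -0.002, 1], [0.0024, -0.0027, -0.061, 0, 0, -0.002, 1], [0.0024, -0.0027, -0.061, 0, 0, -0.002, 1]]}}

```text
time_s: 3.72
ee_pos: [0.5551, 0.0175, 0.0806]
eef_rot: [3.14, -0.003, -2.828]
force: [-0.1, -0.6, 0.3]
grip_width: 0.0935
```

```bash
python3 - <<'E'
from h import *
o=ctrl.get_obs(); p=cams.camera("wrist"); hubloc(o,p); save(p,"w3.png"); print(o["force"])
p=cams.camera("side"); cv2.imwrite("pics/s3.png",cv2.resize(p["image"][180:320,220:400,::-1],None,fx=4,fy=4))
E
```

```text
hub A [0.5143 0.5534] B [-0.1686 -0.1409] Btop -0.1551 ztop 0.115
tcp A,B 0.5334 -0.1549 [0.55513262 0.01754406 0.08060454] [ 3.14014494e+00 -3.03468309e-03 -2.82808383e+00]
[-0.07129502 -0.59496812  0.25317899]
```

View pics/s3.png

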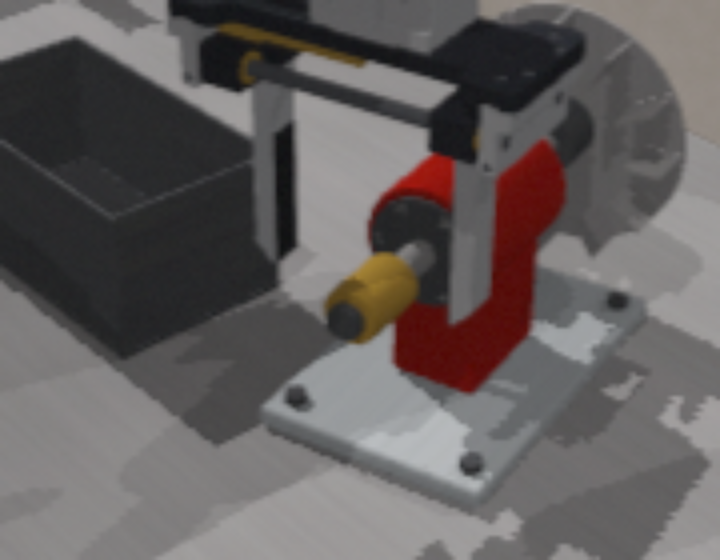

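The hub sits between the open fingers and the numbers agree (B −0.155 for both). I'll close.

Call:
{"api": "servo_tool", "payload": {"rows": [[0, 0, 0, 0, 0, 0, -1], [0, 0, 0, 0, 0, 0, -1], [0, 0, 0, 0, 0, 0, -1], [0, 0, 0, 0, 0, 0, -1], [0, 0, 0, 0, 0, 0, -1], [0, 0, 0, 0, 0, 0, -1], [0, 0, 0, 0, 0, 0, -1], [0, 0, 0, 0, 0, 0, -1]], "newtons": 35}}

```text
time_s: 4.48
ee_pos: [0.5561, 0.0175, 0.0827]
eef_rot: [3.141, -0.0, -2.828]
force: [-0.1, -0.3, -0.4]
grip_width: 0.0439
```

```bash
cat >> h.py <<'E'
def st():
    o=ctrl.get_obs(); e=np.array(o["ee_pos"]); f=np.array(o["force"])
    print("t",round(o["time_s"],2),"A",(e[:2]@a*1000).round(2),"B",(e[:2]@b*1000).round(2),"z",(e[2]*1000).round(2),"FA",(f[:2]@a).round(2),"FB",(f[:2]@b).round(2),"Fz",f[2].round(2),"M",np.round(o["moment"],2),"w",round(o["grip_width"]*1000,2),"rot",np.round(o["eef_rot"],4))
E
python3 -c "
from h import *
st()"
```

```text
t 4.48 A 534.28 B -155.18 z 82.69 FA -0.2 FB -0.26 Fz -0.37 M [0.1  0.05 0.01] w 43.91 rot [ 3.1411e+00 -5.0000e-04 -2.8281e+00]
```

Call:
{"api": "servo_tool", "payload": {"rows": [[0, 0, 0, 0, 0, 0, -1], [0, 0, 0, 0, 0, 0, -1], [0, 0, 0, 0, 0, 0, -1], [0, 0, 0, 0, 0, 0, -1], [0, 0, 0, 0, 0, 0, -1], [0, 0, 0, 0, 0, 0, -1], [0, 0, 0, 0, 0, 0, -1], [0, 0, 0, 0, 0, 0, -1]]}}

```text
time_s: 5.15
ee_pos: [0.5562, 0.0172, 0.0826]
eef_rot: [3.141, -0.0, -2.828]
force: [3.4, -5.1, -4.9]
grip_width: 0.0214
```

```bash
python3 -c "
from h import *
st()"
```

```text
t 5.15 A 534.26 B -155.48 z 82.57 FA 1.7 FB -5.93 Fz -4.92 M [-0.81 -0.55 -0.02] w 21.42 rot [ 3.1415e+00 -5.0000e-04 -2.8282e+00]
```

```bash
python3 - <<'E'
from h import *
p=cams.camera("wrist"); save(p,"w4.png"); st()
p=cams.camera("side"); cv2.imwrite("pics/s4.png",cv2.resize(p["image"][180:320,220:400,::-1],None,fx=4,fy=4))
E
```

```text
t 5.2 A 534.25 B -155.49 z 82.56 FA 1.89 FB -5.57 Fz -5.67 M [-0.86 -0.56 -0.01] w 21.56 rot [ 3.1415e+00 -5.0000e-04 -2.8282e+00]
```

View pics/s4.png

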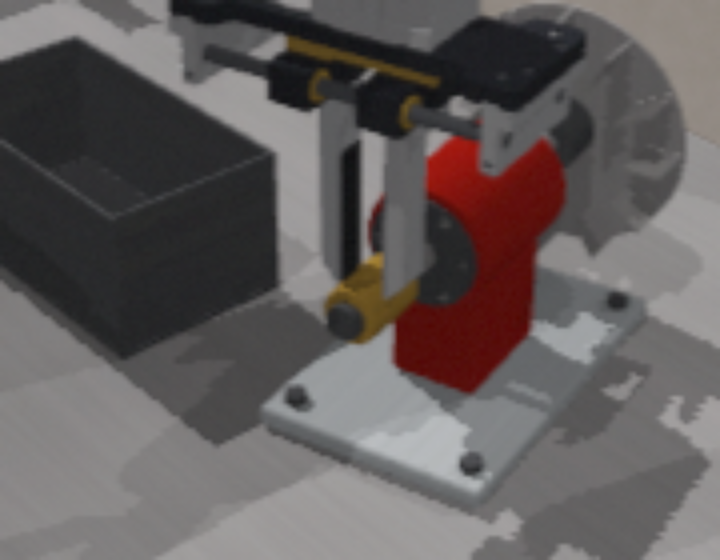

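View pics/w4.png

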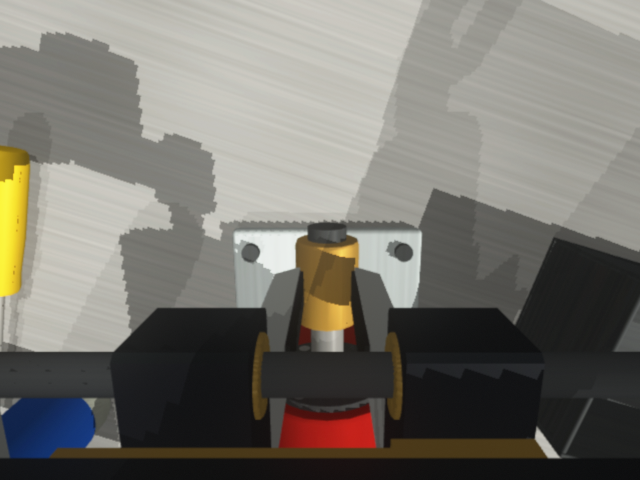

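```bash
python3 - <<'E'
from h import *
p=cams.camera("wrist"); o=ctrl.get_obs()
H=np.linalg.inv(np.array(p["hand_eye"])); Rw=Ro.from_euler("xyz",o["eef_rot"])
def pw(X):
    x=Rw.inv().apply(np.array(X)-o["ee_pos"]); c=H[:3,:3]@x+H[:3,3]; return (c[:2]/c[2]*[p["fx"],p["fy"]]+[p["cx"],p["cy"]]).round(1)
def W(A,B,z): xy=A*a+B*b; return [xy[0],xy[1],z]
for off in (0,.0107,-.0107,.015,-.015):
  for dA in (-.008,.008):
    e=np.array(o["ee_pos"]); xy=e[:2]+off*b+dA*a; print("tip",off,dA,pw([*xy,e[2]]), "z=.115",pw([*xy,.115]))
im=p["image"][200:400,220:440,::-1]; cv2.imwrite("pics/w5.png",cv2.resize(im,None,fx=3,fy=3,interpolation=cv2.INTER_CUBIC))
hubloc(o,p); st()
s=cams.camera("side")
def ps(X): return cv2.projectPoints(np.array([X]),np.array(s["rvec"],float),np.array(s["tvec"],float),np.array([[s["fx"],0,s["cx"]],[0,s["fy"],s["cy"]],[0,0,1.]]),None)[0].ravel().round(1)
e=np.array(o["ee_pos"])
for off in (-.0107,.0107,-.015,.015):
  for z in (e[2],.1): 
    q=ps([*(e[:2]+off*b),z]); print("side",off,z.round(3),q,"crop",(q-[220,180])*4)
for A in (.514,.534,.554): print("axis",A,(ps(W(A,-.155,.1))-[220,180])*4)
E
```

```text
tip 0 -0.008 [325.5 253.5] z=.115 [325.3 273.6]
tip 0 0.008 [325.5 283.3] z=.115 [325.4 308.1]
tip 0.0107 -0.008 [346.4 253.5] z=.115 [349.9 273.6]
tip 0.0107 0.008 [346.1 283.3] z=.115 [349.5 308. ]
tip -0.0107 -0.008 [304.5 253.6] z=.115 [300.7 273.7]
tip -0.0107 0.008 [304.9 283.3] z=.115 [301.2 308.1]
tip 0.015 -0.008 [354.9 253.5] z=.115 [359.8 273.6]
tip 0.015 0.008 [354.4 283.2] z=.115 [359.2 308. ]
tip -0.015 -0.008 [296.  253.6] z=.115 [290.7 273.7]
tip -0.015 0.008 [296.6 283.3] z=.115 [291.5 308.1]Traceback (most recent call last):
  File "<stdin>", line 11, in <module>
  File "h.py", line 29, in hubloc
    print("hub A",np.percentile(A,[1,99]).round(4),"B",np.percentile(B,[1,99]).round(4),"Btop",np.median(B[P[:,2]>np.percentile(P[:,2],85)]).round(4),"ztop",np.percentile(P[:,2],98).round(4))
                  ~~~~~~~~~~~~~^^^^^^^^^^
    return _quantile_unchecked(
        a, q, axis, out, overwrite_input, method, keepdims, weights)
    return _ureduce(a,
                    func=_quantile_ureduce_func,
    ...<5 lines>...
                    overwrite_input=overwrite_input,
                    method=method)
    r = func(a, **kwargs)
    result = _quantile(arr,
                       quantiles=q,
    ...<2 lines>...
                       out=out,
                       weights=wgt)
    slices_having_nans = np.isnan(arr[-1, ...])
                                  ~~~^^^^^^^^^
IndexError: index -1 is out of bounds for axis 0 with size 0
```

View pics/w5.png

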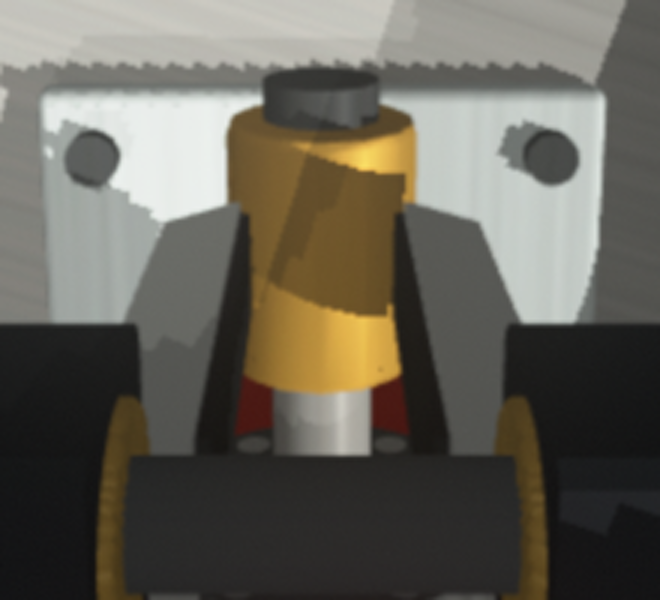

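```bash
python3 - <<'E'
from h import *
p=cams.camera("wrist"); o=ctrl.get_obs(); st()
d=p["depth"]; Hh=np.array(p["hand_eye"]); print(Hh.round(4).tolist(), o["eef_rot"])
for (u,v) in [(290,275),(285,280),(302,275),(302,290),(300,310),(280,290),(360,290),(365,280),(327,270),(327,310),(327,325)]:
    c=np.array([(u-p["cx"])/p["fx"],(v-p["cy"])/p["fy"],1])*d[v,u]; t=Hh[:3,:3]@c+Hh[:3,3]; w=Ro.from_euler("xyz",o["eef_rot"]).apply(t)+o["ee_pos"]
    print(u,v,d[v,u].round(4),"tool",t.round(4),"AB",(w[:2]@a).round(4),(w[:2]@b).round(4),"z",w[2].round(4))
s=cams.camera("side")
K=np.array([[s["fx"],0,s["cx"]],[0,s["fy"],s["cy"]],[0,0,1.]])
def ps(X): return (cv2.projectPoints(np.array([X],float),np.array(s["rvec"],float),np.array(s["tvec"],float),K,None)[0].ravel()-[220,180])*4
e=np.array(o["ee_pos"])
for off in (-.0107,.0107):
  for z in (e[2],.1,.11): print("side",off,z.round(3),ps([*(e[:2]+off*b),z]).round())
for A in (.514,.534,.554): print("axis",A,ps([*(A*a-.155*b),.1]).round())
E
```

```text
t 5.35 A 534.26 B -155.49 z 82.56 FA 1.32 FB -5.43 Fz -4.42 M [-0.86 -0.55  0.01] w 21.99 rot [ 3.1415e+00 -5.0000e-04 -2.8282e+00]
[[-0.0001, -0.9735, -0.2288, 0.0653], [1.0, -0.0004, 0.001, 0.0005], [-0.0011, -0.2288, 0.9735, -0.2052], [0.0, 0.0, 0.0, 1.0]] [ 3.14146661e+00 -4.96992324e-04 -2.82816747e+00]
290 275 0.1767 tool [ 0.0089 -0.0149 -0.0369] AB 0.5254 -0.1704 z 0.1194
285 280 0.171 tool [ 0.0087 -0.0165 -0.0427] AB 0.5256 -0.172 z 0.1253
302 275 0.1834 tool [ 0.0068 -0.0102 -0.0305] AB 0.5275 -0.1657 z 0.1131
302 290 0.183 tool [ 0.0005 -0.0102 -0.0324] AB 0.5338 -0.1657 z 0.115
300 310 0.1694 tool [-0.0026 -0.0102 -0.0471] AB 0.5369 -0.1657 z 0.1297
280 290 0.1596 tool [ 0.0088 -0.0173 -0.0545] AB 0.5255 -0.1727 z 0.1371
360 290 0.1592 tool [ 0.0089  0.0133 -0.0549] AB 0.5254 -0.1422 z 0.1374
365 280 0.1702 tool [ 0.009   0.0162 -0.0436] AB 0.5253 -0.1393 z 0.1262
327 270 0.1811 tool [ 0.0096  0.0007 -0.0322] AB 0.5247 -0.1547 z 0.1147
327 310 0.1862 tool [-0.0093  0.0007 -0.0314] AB 0.5436 -0.1548 z 0.114
327 325 0.1873 tool [-0.0163  0.0007 -0.032 ] AB 0.5506 -0.1548 z 0.1145
side -0.0107 0.083 [391. 330.]Traceback (most recent call last):
  File "<stdin>", line 12, in <module>
AttributeError: 'float' object has no attribute 'round'
```

The wrist depth shows the finger ends about 29 mm above the TCP, at z ≈ 0.111. That explains the 21 mm opening: the pads are pinching the crown of the hub. The side picture agrees, with the finger end at crop row 290 against a predicted 330. I'll open and go lower.

Call:
{"api": "servo_tool", "payload": {"rows": [[0, 0, 0, 0, 0, 0, 0.4], [0, 0, 0, 0, 0, 0, 0.4], [0, 0, 0, 0, 0, 0, 0.4], [0, 0, 0, 0, 0, 0, 0.4], [0, 0, 0, 0, 0, 0, 0.4], [0, 0, 0, 0, 0, 0, 0.4], [0, 0, 0, 0, 0, 0, 0.4], [0, 0, 0, 0, 0, 0, 0.4]]}}

```text
time_s: 6.07
ee_pos: [0.5561, 0.0173, 0.0826]
eef_rot: [3.141, -0.001, -2.828]
force: [0.5, 0.1, 0.0]
grip_width: 0.0655
```

```bash
python3 - <<'E'
from h import *
o=ctrl.get_obs(); p=cams.camera("wrist"); save(p,"w6.png"); hubloc(o,p); st()
# nearest gripper surfaces -> tip extents in tool frame
v,u=np.nonzero((p["depth"]>.05)&(p["depth"]<.5)); d=p["depth"][v,u]
X=np.stack([(u-p["cx"])/p["fx"]*d,(v-p["cy"])/p["fy"]*d,d],1); H=np.array(p["hand_eye"]); T=X@H[:3,:3].T+H[:3,3]
for s in (-1,1):
    k=(s*T[:,1]>.025)&(s*T[:,1]<.06)&(T[:,0]>-.02)&(T[:,0]<.012)&(T[:,2]<.04)
    print(s,k.sum(),np.sort(T[k][:,2])[-20::4].round(4),T[k].min(0).round(3),T[k].max(0).round(3))
E
```

```text
hub A [0.5143 0.5534] B [-0.1685 -0.1409] Btop -0.1551 ztop 0.115
tcp A,B 0.5343 -0.1554 [0.55614282 0.01730184 0.08257162] [ 3.14142228e+00 -5.02290726e-04 -2.82811775e+00]
t 6.12 A 534.28 B -155.45 z 82.56 FA 0.27 FB 0.74 Fz 0.01 M [0.07 0.03 0.03] w 65.57 rot [ 3.1414e+00 -5.0000e-04 -2.8282e+00]
-1 7672 [-0.0269 -0.0267 -0.0265 -0.0263 -0.0258] [-0.011 -0.045 -0.144] [ 0.012 -0.032 -0.025]
1 7036 [-0.0271 -0.0268 -0.0266 -0.0265 -0.0262] [-0.011  0.033 -0.142] [ 0.012  0.046 -0.025]
```

View pics/w6.png

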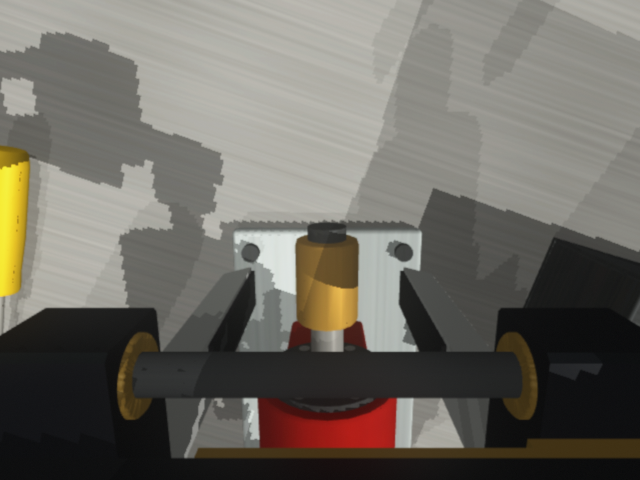

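Call:
{"api": "servo_tool", "payload": {"rows": [[0, 0, -0.004, 0, 0, 0, 0.4], [0, 0, -0.009, 0, 0, 0, 0.4], [0, 0, -0.014, 0, 0, 0, 0.4], [0, 0, -0.019, 0, 0, 0, 0.4], [0, 0, -0.023, 0, 0, 0, 0.4], [0, 0, -0.025, 0, 0, 0, 0.4], [0, 0, -0.025, 0, 0, 0, 0.4], [0, 0, -0.025, 0, 0, 0, 0.4]]}}

```text
time_s: 6.78
ee_pos: [0.5562, 0.0173, 0.0575]
eef_rot: [3.141, -0.001, -2.828]
force: [-0.5, 0.5, -0.2]
grip_width: 0.0662
```

```bash
python3 - <<'E'
from h import *
st()
p=cams.camera("side"); cv2.imwrite("pics/s7.png",cv2.resize(p["image"][180:320,220:400,::-1],None,fx=4,fy=4))
E
```

```text
t 6.78 A 534.27 B -155.45 z 57.52 FA -0.3 FB 0.58 Fz -0.15 M [ 0.05  0.02 -0.04] w 66.24 rot [ 3.1414e+00 -6.0000e-04 -2.8281e+00]
```

View pics/s7.png

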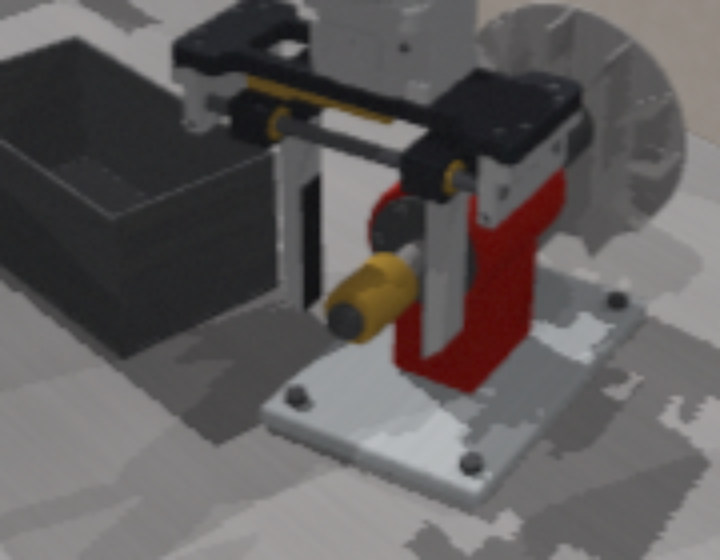

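The fingers now flank the hub on both sides, reaching below its axis. I'll close.

Call:
{"api": "servo_tool", "payload": {"rows": [[-0.0001, 0.0005, 0, 0, 0, 0, -0.2], [-0.0001, 0.0005, 0, 0, 0, 0, -0.3], [-0.0001, 0.0005, 0, 0, 0, 0, -1], [-0.0001, 0.0005, 0, 0, 0, 0, -1], [-0.0001, 0.0005, 0, 0, 0, 0, -1], [-0.0001, 0.0005, 0, 0, 0, 0, -1], [-0.0001, 0.0005, 0, 0, 0, 0, -1], [-0.0001, 0.0005, 0, 0, 0, 0, -1]], "newtons": 35}}

```text
time_s: 7.5
ee_pos: [0.5563, 0.0173, 0.0578]
eef_rot: [-3.141, -0.0, -2.828]
force: [1.4, -5.0, -0.5]
grip_width: 0.0293
```

```bash
python3 -c "
from h import *
st()"
```

```text
t 7.5 A 534.44 B -155.53 z 57.77 FA -0.19 FB -5.15 Fz -0.45 M [-0.87 -0.25  0.  ] w 29.28 rot [-3.1409e+00 -1.0000e-04 -2.8283e+00]
```

Call:
{"api": "servo_tool", "payload": {"rows": [[0.0005, 0.00015, 0, 0, 0, 0, -1], [0.001, 0.0003, 0, 0, 0, 0, -1], [0.0015, 0.0005, 0, 0, 0, 0, -1], [0.002, 0.00065, 0, 0, 0, 0, -1], [0.0024, 0.0008, 0, 0, 0, 0, -1], [0.00285, 0.00093, 0, 0, 0, 0, -1], [0.00285, 0.00093, 0, 0, 0, 0, -1], [0.00285, 0.00093, 0, 0, 0, 0, -1]]}}

```text
time_s: 8.17
ee_pos: [0.5593, 0.0182, 0.0578]
eef_rot: [-3.141, 0.0, -2.828]
force: [-0.2, -3.2, -0.9]
grip_width: 0.0291
```

```bash
python3 -c "
from h import *
st()"
```

```text
t 8.17 A 537.54 B -155.57 z 57.78 FA -1.13 FB -2.96 Fz -0.9 M [-0.5  -0.02  0.07] w 29.08 rot [-3.1408e+00  1.0000e-04 -2.8283e+00]
```

Call:
{"api": "servo_tool", "payload": {"rows": [[0.0005, 0.00015, 0, 0, 0, 0, -1], [0.001, 0.0003, 0, 0, 0, 0, -1], [0.0015, 0.0005, 0, 0, 0, 0, -1], [0.002, 0.00065, 0, 0, 0, 0, -1], [0.0024, 0.0008, 0, 0, 0, 0, -1], [0.00285, 0.00093, 0, 0, 0, 0, -1], [0.00285, 0.00093, 0, 0, 0, 0, -1], [0.00285, 0.00093, 0, 0, 0, 0, -1]]}}

```text
time_s: 8.83
ee_pos: [0.5622, 0.0191, 0.0577]
eef_rot: [-3.141, 0.0, -2.828]
force: [0.0, -2.7, -0.4]
grip_width: 0.029
```

```bash
python3 -c "
from h import *
st()"
```

```text
t 8.83 A 540.56 B -155.57 z 57.74 FA -0.81 FB -2.56 Fz -0.41 M [-0.58  0.17 -0.03] w 28.95 rot [-3.1408e+00  2.0000e-04 -2.8283e+00]
```

Call:
{"api": "servo_tool", "payload": {"rows": [[0.0005, 0.00015, 0, 0, 0, 0, -1], [0.001, 0.0003, 0, 0, 0, 0, -1], [0.0015, 0.0005, 0, 0, 0, 0, -1], [0.002, 0.00065, 0, 0, 0, 0, -1], [0.0024, 0.0008, 0, 0, 0, 0, -1], [0.00285, 0.00093, 0, 0, 0, 0, -1], [0.00285, 0.00093, 0, 0, 0, 0, -1], [0.00285, 0.00093, 0, 0, 0, 0, -1]]}}

```text
time_s: 9.5
ee_pos: [0.564, 0.0198, 0.0577]
eef_rot: [-3.141, -0.002, -2.828]
force: [-9.4, -6.9, 5.8]
grip_width: 0.0293
```

```bash
python3 -c "
from h import *
st()
o=ctrl.get_obs(); p=cams.camera('wrist'); save(p,'w8.png'); hubloc(o,p)"
```

```text
t 9.5 A 542.54 B -155.52 z 57.69 FA -11.12 FB -3.68 Fz 5.8 M [-1.06  1.72  0.09] w 29.25 rot [-3.1411e+00 -2.4000e-03 -2.8283e+00]
hub A [0.5223 0.5602] B [-0.1689 -0.1407] Btop -0.1551 ztop 0.115
tcp A,B 0.5425 -0.1555 [0.56404255 0.01976855 0.05769437] [-3.14112942e+00 -2.37271069e-03 -2.82831161e+00]
```

Call:
{"api": "servo_tool", "payload": {"rows": [[0, 0, 0, 0, 0, 0, -1], [0, 0, 0, 0, 0, 0, -1], [0, 0, 0, 0, 0, 0, -1], [0, 0, 0, 0, 0, 0, -1], [0, 0, 0, 0, 0, 0, -1], [0, 0, 0, 0, 0, 0, -1], [0, 0, 0, 0, 0, 0, -1], [0, 0, 0, 0, 0, 0, -1]]}}

```text
time_s: 10.22
ee_pos: [0.5634, 0.0196, 0.0577]
eef_rot: [-3.141, -0.004, -2.828]
force: [-5.3, -5.0, 4.8]
grip_width: 0.0288
```

```bash
python3 -c "
from h import *
st()"
```

```text
t 10.22 A 541.91 B -155.52 z 57.71 FA -6.57 FB -3.09 Fz 4.81 M [-0.81  1.2   0.03] w 28.77 rot [-3.1413 -0.0039 -2.8283]
```

Call:
{"api": "servo_tool", "payload": {"rows": [[0.001, 0.0003, 0, 0, 0, 0, -1], [0.001, 0.0003, 0, 0, 0, 0, -1], [0.001, 0.0003, 0, 0, 0, 0, -1], [0.001, 0.0003, 0, 0, 0, 0, -1], [0.001, 0.0003, 0, 0, 0, 0, -1], [0.001, 0.0003, 0, 0, 0, 0, -1], [0.001, 0.0003, 0, 0, 0, 0, -1], [0.001, 0.0003, 0, 0, 0, 0, -1]]}}

```text
time_s: 10.88
ee_pos: [0.5636, 0.0196, 0.0577]
eef_rot: [-3.142, -0.006, -2.828]
force: [-9.5, -5.3, 5.3]
grip_width: 0.0293
```

```bash
python3 -c "
from h import *
st()"
```

```text
t 10.88 A 542.09 B -155.5 z 57.7 FA -10.63 FB -2.09 Fz 5.26 M [-0.93  1.56 -0.01] w 29.28 rot [-3.1416 -0.006  -2.8283]
```

Call:
{"api": "servo_tool", "payload": {"rows": [[0.0005, 0.00015, 0, 0, 0, 0, -1], [0.0005, 0.00015, 0, 0, 0, 0, -1], [0.0005, 0.00015, 0, 0, 0, 0, -1], [0.0005, 0.00015, 0, 0, 0, 0, -1], [0.0005, 0.00015, 0, 0, 0, 0, -1], [0.0005, 0.00015, 0, 0, 0, 0, -1], [0.0005, 0.00015, 0, 0, 0, 0, -1], [0.0005, 0.00015, 0, 0, 0, 0, -1]]}}

```text
time_s: 11.55
ee_pos: [0.5635, 0.0196, 0.0577]
eef_rot: [3.141, -0.007, -2.828]
force: [-7.3, -4.9, 3.5]
grip_width: 0.0289
```

```bash
cat >> h.py <<'E'
def hubA(o=None):
    o=o or ctrl.get_obs(); R=Ro.from_euler("xyz",o["eef_rot"])
    w=R.apply([0,0,-(.1-o["ee_pos"][2])])+o["ee_pos"]; f=np.array(o["force"])[:2]@a
    print("hub-level A",(w[:2]@a*1000).round(2), "F",f.round(2))
E
python3 -c "
from h import *
st(); hubA()"
```

```text
t 11.55 A 542.02 B -155.52 z 57.73 FA -8.48 FB -2.39 Fz 3.51 M [-0.86  1.17 -0.02] w 28.95 rot [ 3.1415 -0.0074 -2.8283]
hub-level A 542.33 F -8.48
```

Call:
{"api": "servo_tool", "payload": {"rows": [[0.0006, 0.0002, 0, 0, 0, 0, -1], [0.0006, 0.0002, 0, 0, 0, 0, -1], [0.0006, 0.0002, 0, 0, 0, 0, -1], [0.0006, 0.0002, 0, 0, 0, 0, -1], [0.0006, 0.0002, 0, 0, 0, 0, -1], [0.0006, 0.0002, 0, 0, 0, 0, -1], [0.0006, 0.0002, 0, 0, 0, 0, -1], [0.0006, 0.0002, 0, 0, 0, 0, -1]]}}

```text
time_s: 12.22
ee_pos: [0.5635, 0.0196, 0.0577]
eef_rot: [3.141, -0.009, -2.828]
force: [-7.2, -4.4, 4.3]
grip_width: 0.029
```

```bash
python3 -c "
from h import *
st(); hubA(); o=ctrl.get_obs(); p=cams.camera('wrist'); hubloc(o,p)"
```

```text
t 12.22 A 541.93 B -155.49 z 57.71 FA -8.16 FB -1.98 Fz 4.27 M [-0.84  1.22  0.02] w 29.0 rot [ 3.1413 -0.0092 -2.8284]
hub-level A 542.32 F -8.16
hub A [0.522  0.5599] B [-0.1689 -0.1407] Btop -0.1552 ztop 0.1149
tcp A,B 0.5419 -0.1555 [0.56345387 0.0196059  0.05770655] [ 3.14126865 -0.00915443 -2.82835   ]
```

Call:
{"api": "servo_tool", "payload": {"rows": [[-0.001, -0.0003, 0, 0.001, -0.003, 0, -1], [-0.002, -0.00065, 0, 0.002, -0.006, 0, -1], [-0.0035, -0.0011, 0, 0.0028, -0.0087, 0, -1], [-0.005, -0.0016, 0, 0.0028, -0.0087, 0, -1], [-0.0065, -0.0021, 0, 0.0028, -0.0087, 0, -1], [-0.0076, -0.0025, 0, 0.0028, -0.0087, 0, -1], [-0.0076, -0.0025, 0, 0.0028, -0.0087, 0, -1], [-0.0076, -0.0025, 0, 0.0028, -0.0087, 0, -1]]}}

```text
time_s: 12.93
ee_pos: [0.5557, 0.0171, 0.0578]
eef_rot: [3.141, -0.0, -2.828]
force: [0.1, -2.2, 1.0]
grip_width: 0.029
```

```bash
python3 -c "
from h import *
st(); hubA()"
```

```text
t 12.93 A 533.76 B -155.52 z 57.76 FA -0.61 FB -2.11 Fz 1.01 M [-0.43 -0.06  0.04] w 29.01 rot [ 3.1412e+00 -4.0000e-04 -2.8283e+00]
hub-level A 533.78 F -0.61
```

Call:
{"api": "servo_tool", "payload": {"rows": [[-0.0005, -0.00015, 0, 0, 0, 0, -1], [-0.0012, -0.0004, 0, 0, 0, 0, -1], [-0.002, -0.00065, 0, 0, 0, 0, -1], [-0.003, -0.001, 0, 0, 0, 0, -1], [-0.0038, -0.0012, 0, 0, 0, 0, -1], [-0.0045, -0.00147, 0, 0, 0, 0, -1], [-0.0045, -0.00147, 0, 0, 0, 0, -1], [-0.0045, -0.00147, 0, 0, 0, 0, -1]]}}

```text
time_s: 13.6
ee_pos: [0.551, 0.0155, 0.0577]
eef_rot: [3.141, -0.001, -2.828]
force: [0.7, -2.8, 0.2]
grip_width: 0.029
```

```bash
python3 -c "
from h import *
st(); hubA()"
```

```text
t 13.6 A 528.82 B -155.5 z 57.74 FA -0.22 FB -2.84 Fz 0.25 M [-0.46 -0.14 -0.01] w 29.02 rot [ 3.1411e+00 -8.0000e-04 -2.8283e+00]
hub-level A 528.86 F -0.22
```

Now 3 mm steps.

Call:
{"api": "servo_tool", "payload": {"rows": [[-0.0005, -0.00015, 0, 0, 0, 0, -1], [-0.001, -0.0003, 0, 0, 0, 0, -1], [-0.0015, -0.0005, 0, 0, 0, 0, -1], [-0.002, -0.00065, 0, 0, 0, 0, -1], [-0.0024, -0.0008, 0, 0, 0, 0, -1], [-0.0027, -0.0009, 0, 0, 0, 0, -1], [-0.0027, -0.0009, 0, 0, 0, 0, -1], [-0.0027, -0.0009, 0, 0, 0, 0, -1]]}}

```text
time_s: 14.27
ee_pos: [0.5482, 0.0146, 0.0578]
eef_rot: [3.141, -0.001, -2.828]
force: [1.9, -2.4, 0.4]
grip_width: 0.029
```

```bash
python3 -c "
from h import *
st(); hubA()"
```

```text
t 14.27 A 525.9 B -155.51 z 57.75 FA 1.07 FB -2.89 Fz 0.37 M [-0.31 -0.33  0.02] w 28.95 rot [ 3.1411e+00 -1.0000e-03 -2.8283e+00]
hub-level A 525.94 F 1.07
```

Call:
{"api": "servo_tool", "payload": {"rows": [[-0.0005, -0.00015, 0, 0, 0, 0, -1], [-0.001, -0.0003, 0, 0, 0, 0, -1], [-0.0015, -0.0005, 0, 0, 0, 0, -1], [-0.002, -0.00065, 0, 0, 0, 0, -1], [-0.0024, -0.0008, 0, 0, 0, 0, -1], [-0.0024, -0.0008, 0, 0, 0, 0, -1], [-0.0024, -0.0008, 0, 0, 0, 0, -1], [-0.0024, -0.0008, 0, 0, 0, 0, -1]]}}

```text
time_s: 14.93
ee_pos: [0.5457, 0.0138, 0.0577]
eef_rot: [3.141, -0.001, -2.828]
force: [1.3, -1.6, -0.3]
grip_width: 0.0291
```

```bash
python3 -c "
from h import *
st(); hubA()"
```

```text
t 14.93 A 523.26 B -155.55 z 57.74 FA 0.79 FB -1.93 Fz -0.28 M [-0.35 -0.23  0.03] w 29.12 rot [ 3.1411e+00 -1.3000e-03 -2.8284e+00]
hub-level A 523.31 F 0.79
```

Call:
{"api": "servo_tool", "payload": {"rows": [[-0.0005, -0.00015, 0, 0, 0, 0, -1], [-0.001, -0.0003, 0, 0, 0, 0, -1], [-0.0015, -0.0005, 0, 0, 0, 0, -1], [-0.002, -0.00065, 0, 0, 0, 0, -1], [-0.0024, -0.0008, 0, 0, 0, 0, -1], [-0.0024, -0.0008, 0, 0, 0, 0, -1], [-0.0024, -0.0008, 0, 0, 0, 0, -1], [-0.0024, -0.0008, 0, 0, 0, 0, -1]]}}

```text
time_s: 15.6
ee_pos: [0.5432, 0.013, 0.0577]
eef_rot: [3.141, -0.002, -2.828]
force: [1.3, -1.9, -0.1]
grip_width: 0.029
```

```bash
python3 -c "
from h import *
st(); hubA()"
```

```text
t 15.6 A 520.62 B -155.53 z 57.72 FA 0.7 FB -2.2 Fz -0.09 M [-0.3  -0.22 -0.  ] w 29.02 rot [ 3.1410e+00 -1.6000e-03 -2.8284e+00]
hub-level A 520.68 F 0.7
```

Call:
{"api": "servo_tool", "payload": {"rows": [[-0.0005, -0.00015, 0, 0, 0, 0, -1], [-0.001, -0.0003, 0, 0, 0, 0, -1], [-0.0015, -0.0005, 0, 0, 0, 0, -1], [-0.002, -0.00065, 0, 0, 0, 0, -1], [-0.0024, -0.0008, 0, 0, 0, 0, -1], [-0.0024, -0.0008, 0, 0, 0, 0, -1], [-0.0024, -0.0008, 0, 0, 0, 0, -1], [-0.0024, -0.0008, 0, 0, 0, 0, -1]]}}

```text
time_s: 16.27
ee_pos: [0.5413, 0.0124, 0.0578]
eef_rot: [3.141, -0.0, -2.828]
force: [7.3, 0.1, -2.2]
grip_width: 0.029
```

```bash
python3 -c "
from h import *
st(); hubA(); o=ctrl.get_obs(); p=cams.camera('wrist'); hubloc(o,p)"
```

```text
t 16.27 A 518.65 B -155.54 z 57.79 FA 6.96 FB -2.21 Fz -2.18 M [ 0.03 -1.3   0.03] w 28.96 rot [ 3.1411e+00 -1.0000e-04 -2.8283e+00]
hub-level A 518.66 F 6.96
hub A [0.4985 0.5357] B [-0.1689 -0.1409] Btop -0.1552 ztop 0.1149
tcp A,B 0.5187 -0.1555 [0.54133376 0.01236333 0.05778518] [ 3.14114744e+00 -1.37959533e-04 -2.82833897e+00]
```

Call:
{"api": "servo_tool", "payload": {"rows": [[-0.0008, -0.00025, 0, 0, 0, 0, -1], [-0.0008, -0.00025, 0, 0, 0, 0, -1], [-0.0008, -0.00025, 0, 0, 0, 0, -1], [-0.0008, -0.00025, 0, 0, 0, 0, -1], [-0.0008, -0.00025, 0, 0, 0, 0, -1], [-0.0008, -0.00025, 0, 0, 0, 0, -1], [-0.0008, -0.00025, 0, 0, 0, 0, -1], [-0.0008, -0.00025, 0, 0, 0, 0, -1]]}}

```text
time_s: 16.98
ee_pos: [0.5412, 0.0123, 0.0578]
eef_rot: [3.141, 0.002, -2.828]
force: [7.8, 0.0, -4.2]
grip_width: 0.0289
```

```bash
python3 -c "
from h import *
st(); hubA()"
```

```text
t 16.98 A 518.48 B -155.54 z 57.78 FA 7.42 FB -2.38 Fz -4.2 M [ 0.07 -1.51 -0.02] w 28.87 rot [ 3.1413e+00  1.5000e-03 -2.8284e+00]
hub-level A 518.42 F 7.42
```

Call:
{"api": "servo_tool", "payload": {"rows": [[-0.0009, -0.0003, 0, 0, 0, 0, -1], [-0.0009, -0.0003, 0, 0, 0, 0, -1], [-0.0009, -0.0003, 0, 0, 0, 0, -1], [-0.0009, -0.0003, 0, 0, 0, 0, -1], [-0.0009, -0.0003, 0, 0, 0, 0, -1], [-0.0009, -0.0003, 0, 0, 0, 0, -1], [-0.0009, -0.0003, 0, 0, 0, 0, -1], [-0.0009, -0.0003, 0, 0, 0, 0, -1]]}}

```text
time_s: 17.65
ee_pos: [0.5411, 0.0123, 0.0578]
eef_rot: [3.142, 0.004, -2.828]
force: [10.1, 0.5, -5.0]
grip_width: 0.0293
```

```bash
python3 -c "
from h import *
st(); hubA(); o=ctrl.get_obs(); p=cams.camera('wrist'); hubloc(o,p)"
```

```text
t 17.65 A 518.36 B -155.55 z 57.82 FA 9.73 FB -2.64 Fz -4.97 M [ 0.13 -1.69  0.05] w 29.28 rot [ 3.1415  0.0035 -2.8284]
hub-level A 518.21 F 9.73
hub A [0.4981 0.5353] B [-0.1688 -0.1408] Btop -0.1549 ztop 0.1149
tcp A,B 0.5184 -0.1556 [0.541054   0.01226361 0.05781642] [ 3.14154956  0.00354443 -2.82839907]
```

Call:
{"api": "servo_tool", "payload": {"rows": [[-0.0006, -0.0002, 0, 0, 0, 0, -1], [-0.0006, -0.0002, 0, 0, 0, 0, -1], [-0.0006, -0.0002, 0, 0, 0, 0, -1], [-0.0006, -0.0002, 0, 0, 0, 0, -1], [-0.0006, -0.0002, 0, 0, 0, 0, -1], [-0.0006, -0.0002, 0, 0, 0, 0, -1], [-0.0006, -0.0002, 0, 0, 0, 0, -1], [-0.0006, -0.0002, 0, 0, 0, 0, -1]]}}

```text
time_s: 18.37
ee_pos: [0.5412, 0.0123, 0.0578]
eef_rot: [-3.141, 0.005, -2.828]
force: [8.5, 0.5, -5.1]
grip_width: 0.0286
```

```bash
python3 -c "
from h import *
st(); hubA(); o=ctrl.get_obs(); p=cams.camera('wrist'); hubloc(o,p)"
```

```text
t 18.37 A 518.48 B -155.56 z 57.84 FA 8.26 FB -2.21 Fz -5.13 M [ 0.04 -1.58  0.07] w 28.57 rot [-3.1414  0.0054 -2.8284]
hub-level A 518.26 F 8.26
hub A [0.4981 0.5354] B [-0.1688 -0.1409] Btop -0.1552 ztop 0.115
tcp A,B 0.5185 -0.1556 [0.54117728 0.01230002 0.05783513] [-3.14141267  0.00535341 -2.82838875]
```

Call:
{"api": "servo_tool", "payload": {"rows": [[0.001, 0.0003, 0, -0.0005, 0.0015, 0, -1], [0.0025, 0.0008, 0, -0.001, 0.003, 0, -1], [0.0045, 0.0015, 0, -0.0017, 0.0051, 0, -1], [0.0065, 0.0021, 0, -0.0017, 0.0051, 0, -1], [0.0085, 0.0028, 0, -0.0017, 0.0051, 0, -1], [0.0105, 0.0034, 0, -0.0017, 0.0051, 0, -1], [0.0112, 0.00365, 0, -0.0017, 0.0051, 0, -1], [0.0112, 0.00365, 0, -0.0017, 0.0051, 0, -1]]}}

```text
time_s: 19.08
ee_pos: [0.5526, 0.016, 0.0577]
eef_rot: [-3.141, 0.0, -2.828]
force: [1.3, -3.0, -0.7]
grip_width: 0.0291
```

```bash
python3 -c "
from h import *
st(); hubA(); o=ctrl.get_obs(); p=cams.camera('wrist'); hubloc(o,p);st(); hubA()"
```

```text
t 19.08 A 530.46 B -155.56 z 57.75 FA 0.27 FB -3.28 Fz -0.66 M [-0.36 -0.19  0.04] w 29.06 rot [-3.1413e+00  1.0000e-04 -2.8284e+00]
hub-level A 530.46 F 0.27
hub A [0.5103 0.5479] B [-0.1689 -0.1409] Btop -0.1552 ztop 0.1149
tcp A,B 0.5305 -0.1556 [0.55257151 0.01599337 0.05774719] [-3.14134416e+00  1.48856190e-04 -2.82835833e+00]
t 19.13 A 530.48 B -155.56 z 57.77 FA 0.98 FB -2.47 Fz -1.07 M [-0.32 -0.32 -0.01] w 28.74 rot [-3.1413e+00  4.0000e-04 -2.8284e+00]
hub-level A 530.46 F 0.98
```

Hand and camera both put the shaft within about 0.2 mm of the middle. I'll release, opening to about 66 mm with the pose held.

Call:
{"api": "servo_tool", "payload": {"rows": [[0, 0, 0, 0, 0, 0, -0.3], [0, 0, 0, 0, 0, 0, -0.2], [0, 0, 0, 0, 0, 0, 0], [0, 0, 0, 0, 0, 0, 0.4], [0, 0, 0, 0, 0, 0, 0.4], [0, 0, 0, 0, 0, 0, 0.4], [0, 0, 0, 0, 0, 0, 0.4], [0, 0, 0, 0, 0, 0, 0.4]]}}

```text
time_s: 19.8
ee_pos: [0.5526, 0.016, 0.0578]
eef_rot: [-3.141, 0.0, -2.828]
force: [-0.2, -0.8, 0.2]
grip_width: 0.0655
```

```bash
python3 -c "
from h import *
st(); hubA(); o=ctrl.get_obs(); p=cams.camera('wrist'); hubloc(o,p)"
```

```text
t 19.8 A 530.48 B -155.54 z 57.78 FA -0.39 FB -0.7 Fz 0.18 M [ 0.06  0.03 -0.01] w 65.5 rot [-3.1413e+00  4.0000e-04 -2.8283e+00]
hub-level A 530.46 F -0.39
hub A [0.5103 0.5479] B [-0.1686 -0.1411] Btop -0.1552 ztop 0.1149
tcp A,B 0.5305 -0.1555 [0.55257597 0.01602071 0.05777629] [-3.14132917e+00  4.19044653e-04 -2.82830348e+00]
```

The hub stayed put on release. I'll rise straight up, clear of it.

Call:
{"api": "servo_tool", "payload": {"rows": [[0, 0, 0.01, 0, 0, 0, 0.4], [0, 0, 0.025, 0, 0, 0, 0.4], [0, 0, 0.045, 0, 0, 0, 0.4], [0, 0, 0.065, 0, 0, 0, 0.4], [0, 0, 0.085, 0, 0, 0, 0.4], [0, 0, 0.105, 0, 0, 0, 0.4], [0, 0, 0.12, 0, 0, 0, 0.4], [0, 0, 0.12, 0, 0, 0, 0.4]]}}

```text
time_s: 20.52
ee_pos: [0.5538, 0.016, 0.1817]
eef_rot: [-3.139, 0.006, -2.828]
force: [0.9, -0.2, 0.8]
grip_width: 0.0654
```

Call:
{"api": "servo_tool", "payload": {"rows": [[0, 0, 0, 0, 0, 0, 0.4], [0, 0, 0, 0, 0, 0, 0.4], [0, 0, 0, 0, 0, 0, 0.4], [0, 0, 0, 0, 0, 0, 0.4], [0, 0, 0, 0, 0, 0, 0.4], [0, 0, 0, 0, 0, 0, 0.4], [0, 0, 0, 0, 0, 0, 0.4], [0, 0, 0, 0, 0, 0, 0.4]]}}

```text
time_s: 21.18
ee_pos: [0.5538, 0.016, 0.1815]
eef_rot: [-3.14, 0.005, -2.828]
force: [0.5, 0.1, -0.0]
grip_width: 0.0657
```

```bash
python3 -c "
from h import *
st(); o=ctrl.get_obs(); p=cams.camera('wrist'); hubloc(o,p)
p=cams.camera('top'); save(p,'topF.png')
for n in ('tin','can','driver'):
  r=cams.place_of(p,n)
  if r: print(n,(np.array(r[0]['at'])*[640,480]).round(1),r[0]['p'])
"
```

```text
t 21.18 A 531.62 B -155.93 z 181.5 FA 0.53 FB -0.04 Fz -0.02 M [0.08 0.02 0.  ] w 65.66 rot [-3.1396  0.0054 -2.8283]
hub A [0.5105 0.5492] B [-0.1683 -0.1406] Btop -0.1552 ztop 0.115
tcp A,B 0.5316 -0.1559 [0.55378382 0.0160014  0.18149508] [-3.13955422  0.00536964 -2.82830525]
tin [226.6 281.7] 0.71
can [429.  193.1] 0.88
```

View pics/topF.png

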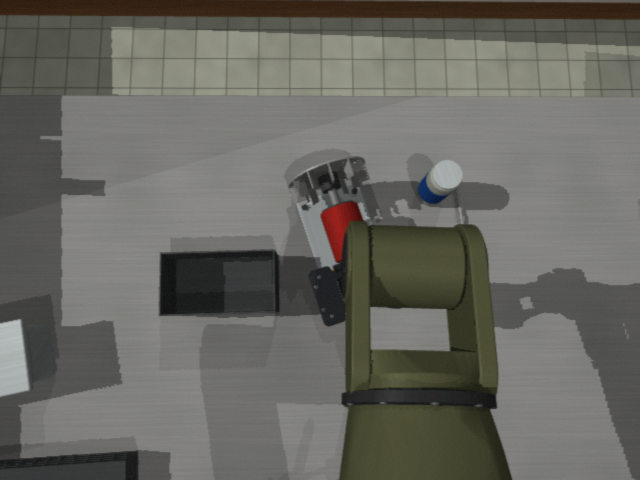

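```bash
python3 -c "
from h import *
hand_in()"
```

```text
the job is handed in; nothing more can be done
```

The end float is checked, and the shaft is standing within about 0.5 mm of its middle. The gripper has let go and stands clear above the hub. I handed the job in at about 21 s.

- **Inner stop:** I leaned on it for over half a second at about 8.2–8.5 N, with the hand at 542.3 mm along the shaft's axis. Readings while settling ran from 6.6 to 11.1 N, so it was briefly just above 10 N but well under 20 N.
- **Outer stop:** I leaned on it the same way at about 7.4–9.7 N, ending at 8.3 N with the hand at 518.3 mm. Allowing for the give of both stops, the float is about 20 mm.
- **Middle:** The target was 530.3 mm, and the hand read 530.5 mm on release. The wrist camera showed no slip in the grip and no movement of the hub when the fingers opened. From above, it puts the hub about 0.4 mm from the target.
- **First grasp:** This was wrong. The fingers end about 26 mm short of the stated TCP, so they pinched only the top of the hub. I saw it from the 21 mm opening, opened, went lower and gripped again at 29 mm before moving the shaft.
- **Things around it:** In the last top picture, the tin and can were where they started, within the networks' accuracy. The arm mostly hid the screwdriver in that picture, so I could not recheck it; the arm did not work near it.

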